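Let the roller support out by one hole

TASK

Two telescoping arms are screwed to the bench; one carries a roller at its end, the other a flat upright plate. Lengthen the one with the roller by one hole: press its sprung button down, slide the inner tube out away from you, and let the button pop back up in the very next hole. Leave the arm with the flat plate at its present length, and let go when done.

Things in the scene. Friction and masses are not known exactly. Their poses are not given: they have to be found in the camera images.
- roller_cap (a point): Top centre of the black thumb button on the arm that ends in a roller: a block 26 mm long (along the tube), 22 wide, 20 high on a thin stem, top 70 mm above the bench when up, with a 10 mm gap below it to the fixed tube. Can be pinched on its sides or pressed on top; moves with the inner tube. x axis: along the tube, the way the inner tube comes out (away from the robot); y across; z up
- roller_button (a joint): How far that button is pressed, m: 0 up (locked in a hole), 0.009 fully down. Sprung: 2 N to start, 4.3 N fully down. Under it a collar sits in the hole with 5 mm of play either way; pressed 6 mm or more it clears the tube's wall and the tube slides. Between holes the wall keeps it about 6 mm down; over a hole it pops up unless held down
- roller_tube (a joint): How far the roller arm's inner tube is slid out, m: about 0 at the start (first hole), 0.050 centred in the next hole, 0.100 in the last. Sliding takes 2 to 4 N. The fixed outer tube is grey aluminium, 170 mm long, 44 wide, top 40 mm above the bench, with three 28 mm long holes joined by a slot. The roller, 92 mm long, top 68 mm high, is 179 mm ahead of the button
- fence_tube (a joint): The same for the other arm, built alike but ending in a flat upright steel plate 104 mm wide, its top 68 mm above the bench, in place of a roller; it is to stay in its first hole, about 0

How it is judged:
On the way, in this order (a step that is already met when the one before it is completed fails the run):
1. the roller arm's button is pressed in while its tube is still at the first hole (value of joint roller_button above 0.0055 m and value of joint roller_tube below 0.012 m), for 0.05 s.
2. its tube is sliding out with the button held in (value of joint roller_button above 0.0045 m and value of joint roller_tube above 0.018 m), for 0.05 s.
At the end, for the whole second after the job is handed in: The roller arm's tube stands 50 mm out, within 9 mm, its button up (pressed less than 2 mm) in the next hole; the arm with the flat plate is still in its first hole (out less than 12 mm) (value of joint roller_tube between 0.041 and 0.059 m and value of joint roller_button below 0.002 m and value of joint fence_tube below 0.012 m); the robot touches nothing.
It fails at once if the arm with the flat plate slid out of its first hole (value of joint fence_tube above 0.012 m).
It also fails if it takes over 32 s, if anything falls off the work surface, if the arm or the gripper's body presses on something with over 40 N, if the wrist force passes 120 N, or if a joint passes its speed limit or range.

ROBOT

A 6-joint arm with a two-finger parallel gripper is mounted at the origin on the work surface; the furniture and walls round the work are solid. World frame = base frame: x ahead of the robot, y to its left, z up, the work surface at z = 0. Lengths are in m, angles in rad, forces in N, time in s.
With the tool pointing down it reaches from about 0.35 to 0.775 m from the base axis. Payload 5.5 kg.
Tool frame: the origin (TCP) lies at the very end of the fingers, on their centre line; the grasp point (between the pads) lies 19 mm behind it (r.tcp_to_grasp is the distance from the TCP to the grasp point, in m); z points along the fingers, y is the line along which they close (so a half turn about z gives the same grasp; the last joint's range is limited). The gripper opens to 85 mm and grips with 20 to 120 N. Pads are 22 mm wide; open, the fingers measure 114 mm over their backs; the gripper's body (76 mm by 85 mm) begins 54 mm behind the grasp point. The pads swing forward as they close: fully open they stand 13 mm farther back than shut.
Start: joints at [-1.313, 0.313, 0.046, 1.304, 0, 1.431], TCP at [0.223, -0.53, 0.231] pointing down, gripper open.
Joint ranges: [-2.76, 2.76], [-0.86, 1.69], [-1.03, 1.26], [-2.2, 2.34], [-1.47, 1.5], [-3.14, 3.14]. Speed limits (rad/s): [2.57, 2.57, 3.14, 3.14, 3.14, 3.14].

INTERFACE

Orientations are given as a unit quaternion [w, x, y, z].
In Python, from bench import r gives the robot as it stands. The module is installed in compiled form; this text tells all that it offers.
- The arm moves only by the tool move_arm, never from a script. Its argument "motion" is a list that holds one entry, the list of rows, each a list of 5 numbers: the shift along the tool's x, y, z in cm, then the turn about the tool's z in degrees, then the gripper command: -1 is shut, 1 is fully open, values between are in proportion. A call has exactly 8 rows; each row shifts and turns the commanded pose from where the row before left it, along the tool's axes as they then stand; what a row does not reach is not made up. A row lasts 1/12 s, in which the tool goes at most 41.7 mm and 7.16 degrees, less where a joint would pass 70% of its speed; a pose out of reach is approached as far as the arm can. A call is refused whole if a number of a shift passes 4.17 or a number of a turn 7.16, either way. A call with a gripper value outside its range is refused whole. The fingers move at their own pace and stop on an object; the grip force is fixed at half the most. Time passes only in rows, so rows that do not move let the fingers close, or fill a call up. It gives the time, the measured TCP pose, the force, the opening and the grip force at its end, in the units of the state.
- r.observe(): the state, without advancing time (a new reading comes with each control period).
- r.snapshot(name): name is "side" or "top"; returns the picture (480x640x3 uint8, red, green, blue); there is no depth.
- r.camera_info(name): a dict with "K" (3x3 intrinsics, pixels), "extrinsics" (4x4, takes a point from world to camera coordinates). Camera axes: x right, y up, looking along -z (the intrinsics and any distortion apply to the point x, -y, -z); pixel columns grow to the right and rows downward; lengths in m; the calibration is good to about 2 mm. A picture is of the moment at which its call begins. camera_info takes no time and is no camera call.
- r.sign_off(): hands the job in; it is judged then, once.
The state is a dict: "time_s": time; "qpos": joint angles; "qd": joint speeds; "joint_efforts": joint torques, N m; "ee_pos": TCP position; "ee_rot": TCP orientation; "force": force on the tool from outside, world axes, zero at the start; "moment": the same for the moment, N m; "width": finger opening in m; "gripper_force": force on a finger pad.
Only numpy, scipy, OpenCV 4.12 (cv2) and the standard library are available. Lean on these libraries where they do the work, as an engineer would, in place of code of your own. Each camera call takes 0.05 s, during which the arm holds its last target. There are 200 camera calls.

## Working session

There is one attempt and no reset: what is moved stays moved. The work goes in short steps, Python scripts to look and compute and a tool call to move; the robot and the scene stay as the last step left them, time stands still between calls to the robot, and variables do not carry over. Pictures are saved under pics/ and viewed, at most 10 in all, crops included, and the job is handed in when it is done.

Besides the shell and the picture viewer there is one more tool, called after "Emit:" by a JSON object that holds its "name" and its "arguments", one argument or row to a line. move_arm: Moves the arm, as the interface text tells. Its arguments: {"type":"object","properties":{"motion":{"type":"array"}},"required":["motion"]}

```bash
mkdir -p pics; python3 - <<'E'
from bench import r
import cv2,numpy as np
for n in("top","side"):
    cv2.imwrite(f"pics/{n}0.png",r.snapshot(n)[:,:,::-1]); c=r.camera_info(n); print(n,np.round(c["K"],1).tolist(),np.round(c["extrinsics"],4).tolist(),[k for k in c])
o=r.observe();print(o["time_s"],o["ee_pos"],o["ee_rot"],o["force"],o["width"])
E
```

```text
top [[473.5, 0.0, 321.8], [0.0, 473.5, 243.7], [0.0, 0.0, 1.0]] [[0.0115, -0.9998, 0.0134, -0.0755], [0.9951, 0.0128, 0.0977, -0.5057], [-0.0979, 0.0122, 0.9951, -0.8727], [0.0, 0.0, 0.0, 1.0]] ['K', 'extrinsics']
side [[541.1, 0.0, 318.4], [0.0, 541.1, 245.1], [0.0, 0.0, 1.0]] [[-0.9384, -0.3447, -0.0243, 0.4314], [0.1633, -0.5045, 0.8478, -0.1738], [-0.3045, 0.7916, 0.5297, -0.6997], [0.0, 0.0, 0.0, 1.0]] ['K', 'extrinsics']
0.1 [ 0.22261872 -0.52967358  0.23050695] [-8.06282074e-04  9.80286826e-01  1.97578051e-01 -4.81802858e-05] [ 0.25741782 -0.28910099  0.14866964] 0.0855062831809322
```

View pics/top0.png

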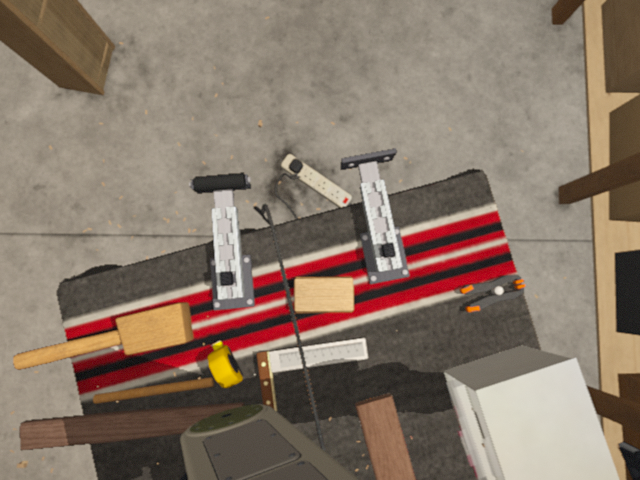

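View pics/side0.png

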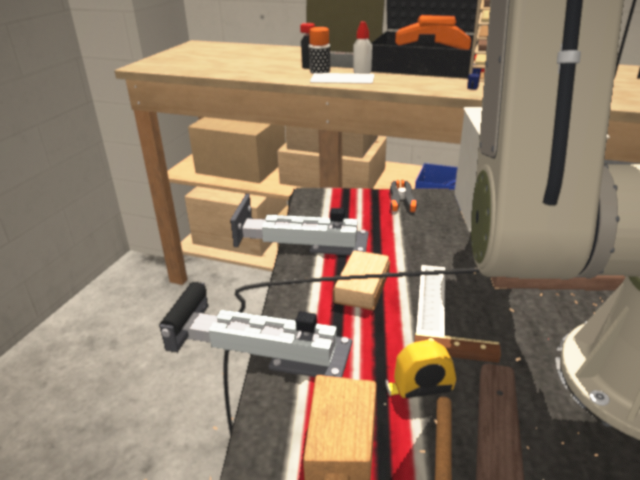

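The top view shows the roller arm on the left: roller at about (220,183), its button at (227,279). The plate arm is on the right, with its button at (388,251). The side view agrees, with the roller button at (307,322).

```bash
cat >h.py <<'E'
import numpy as np
from bench import r
def pt(n,u,v,z):
    c=r.camera_info(n);K=c["K"];E=np.array(c["extrinsics"])
    d=np.linalg.inv(K)@[u,v,1];d=E[:3,:3].T@(d*[1,-1,-1]);o=-E[:3,:3].T@E[:3,3]
    return o+d*(z-o[2])/d[2]
def px(n,p):
    c=r.camera_info(n);E=np.array(c["extrinsics"]);q=(E@[*p,1])[:3]*[1,-1,-1];q=c["K"]@q
    return q[:2]/q[2]
E
python3 - <<'E'
from h import *
import cv2
t=cv2.imread("pics/top0.png");s=cv2.imread("pics/side0.png")
a=cv2.resize(t[170:310,190:270],None,fx=4,fy=4,interpolation=2)
b=cv2.resize(s[300:360,270:350],None,fx=5,fy=5,interpolation=2)
im=np.zeros((560,720,3),np.uint8);im[:560,:320]=a;im[:300,320:]=b
cv2.imwrite("pics/crop.png",im)
print(pt("top",227,278,.07),pt("top",220,183,.06),pt("side",308,317,.07),pt("top",388,251,.07))
E
```

```text
[0.43841205 0.09966974 0.07      ] [0.61289458 0.11980067 0.06      ] [0.4350018  0.10203175 0.07      ] [ 0.49038636 -0.18820803  0.07      ]
```

View pics/crop.png

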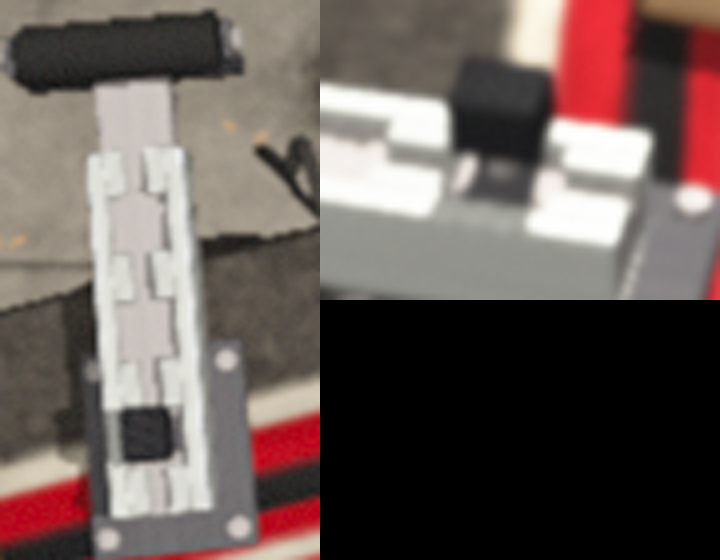

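The crop shows the cap's top face centred at about (226,279) and the roller centre at about (220,182). They are about 0.176 m apart, against 0.179 given. The tube heading is about 6.4° from world x. I'll approach while turning.

Emit:
{"name": "move_arm", "arguments": {
  "motion": [
    [[1.5,-2.2,0,2.0,0.2],[1.5,-2.2,0,2.0,0.2],[1.5,-2.2,0,2.0,0.2],[1.5,-2.2,0,2.0,0.2],[1.5,-2.2,0,2.0,0.2],[1.5,-2.2,0,2.0,0.2],[1.5,-2.2,0,2.0,0.2],[1.5,-2.2,0,2.0,0.2]]
  ]
}}

```text
time_s: 0.77
ee_pos: [0.2901, -0.3272, 0.231]
ee_rot: [-0.0, 0.998, 0.058, -0.0]
force: [-0.2, -0.2, 0.3]
width: 0.0513
gripper_force: 0.0
```

```bash
cat >>h.py <<'E'
from scipy.spatial.transform import Rotation as R
def go(p):
    o=r.observe();q=np.array(o["ee_rot"]);M=R.from_quat(q[[1,2,3,0]]).as_matrix()
    print("t",round(o["time_s"],2),"pos",np.round(o["ee_pos"],4),"yaw",np.degrees(np.arctan2(M[1,0],M[0,0])).round(2),"F",np.round(o["force"],1),"w",round(o["width"],4),"g",np.round(o["gripper_force"],1))
    print("tool shift cm",np.round(M.T@(np.array(p)-o["ee_pos"])*100,2))
E
python3 - <<'E'
from h import *
go([.437,.1015,.231])
for a,b in [((212,208.75),(218.25,298.75)),((235.5,207.5),(243,297))]:
    p,q=pt("top",*a,.04),pt("top",*b,.04);d=p-q;print(p,q,np.degrees(np.arctan2(d[1],d[0])))
p=pt("top",226,279,.07);q=pt("top",220,181.8,.055);d=q-p;print(p,q,np.degrees(np.arctan2(d[1],d[0])),np.hypot(*d[:2]))
E
```

```text
t 0.77 pos [ 0.2901 -0.3272  0.231 ] yaw 6.66 F [-0.2 -0.2  0.3] w 0.0513 g 0.0
tool shift cm [ 1.957e+01 -4.088e+01  2.000e-02]
[0.5681401 0.1372933 0.04     ] [0.40086298 0.12011819 0.04      ] 5.862278720034186
[0.5711203  0.09345804 0.04      ] [0.4045758  0.07479668 0.04      ] 6.393341687649965
[0.43661192 0.10139334 0.07      ] [0.61628573 0.12091125 0.055     ] 6.199714430935344 0.18073081681224026
```

Emit:
{"name": "move_arm", "arguments": {
  "motion": [
    [[1.3,-2.6,0,0.5,0.2],[1.3,-2.6,0,0,0.2],[1.3,-2.6,0,0,0.2],[1.3,-2.6,0,0,0.2],[1.3,-2.6,0,0,0.2],[1.3,-2.6,0,0,0.2],[1.3,-2.6,0,0,0.2],[1.3,-2.6,0,0,0.2]]
  ]
}}

```text
time_s: 1.43
ee_pos: [0.3704, -0.109, 0.2311]
ee_rot: [-0.0, 0.998, 0.055, -0.0]
force: [1.1, 0.2, -0.2]
width: 0.0513
gripper_force: 0.0
```

Emit:
{"name": "move_arm", "arguments": {
  "motion": [
    [[1.3,-2.5,0.8,0,0.2],[1.3,-2.5,0.8,0,0.2],[1.3,-2.5,0.8,0,0.2],[1.3,-2.5,0.8,0,0.2],[1.3,-2.5,0.8,0,0.2],[1.3,-2.5,0.8,0,0.2],[1.3,-2.5,0.8,0,0.2],[0,0,0.8,0,0.2]]
  ]
}}

```text
time_s: 2.1
ee_pos: [0.4429, 0.0769, 0.1666]
ee_rot: [-0.001, 0.998, 0.057, 0.0]
force: [0.8, -0.3, 0.2]
width: 0.0511
gripper_force: 0.0
```

```bash
python3 - <<'E'
from h import *
go([.437,.1014,.056])
E
```

```text
t 2.1 pos [0.4429 0.0769 0.1666] yaw 6.55 F [ 0.8 -0.3  0.2] w 0.0511 g 0.0
tool shift cm [-0.32 -2.49 11.07]
```

Emit:
{"name": "move_arm", "arguments": {
  "motion": [
    [[-0.1,-0.8,1.0,0.2,0.2],[-0.1,-0.8,1.0,0,0.2],[-0.1,-0.9,1.0,0,0.2],[0,0,1.0,0,0.2],[0,0,1.0,0,0.2],[0,0,0.8,0,0.2],[0,0,0,0,0.2],[0,0,0,0,0.2]]
  ]
}}

```text
time_s: 2.77
ee_pos: [0.4355, 0.0976, 0.1089]
ee_rot: [0.0, 0.999, 0.053, -0.001]
force: [0.4, 0.1, -0.0]
width: 0.0511
gripper_force: 0.0
```

```bash
python3 - <<'E'
from h import *
import cv2
t=r.snapshot("top")[:,:,::-1];s=r.snapshot("side")[:,:,::-1]
im=np.zeros((560,800,3),np.uint8)
im[:,:400]=cv2.resize(t[210:350,180:280],None,fx=4,fy=4);im[:,400:]=cv2.resize(s[210:350,260:360],None,fx=4,fy=4)
cv2.imwrite("pics/c2.png",im)
go([.437,.1014,.056])
E
```

```text
t 2.87 pos [0.4364 0.0977 0.1097] yaw 6.07 F [ 1.4 -0.5  0.2] w 0.0514 g 0.0
tool shift cm [ 0.1  -0.37  5.37]
```

View pics/c2.png

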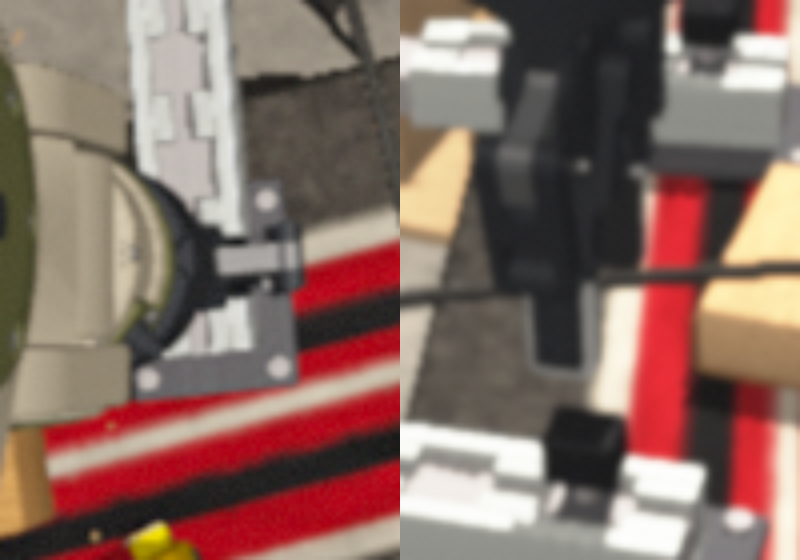

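The fingers are above the cap and on line: the near fingertip is at (300,304) in the side view, with the cap below at about (306,320). Next: descend around the cap, then close.

Emit:
{"name": "move_arm", "arguments": {
  "motion": [
    [[0.1,-0.4,0.8,0,0.2],[0,0,1.0,0,0.2],[0,0,1.0,0,0.2],[0,0,1.0,0,0.2],[0,0,1.0,0,0.2],[0,0,0.5,0,0.2],[0,0,0,0,0.2],[0,0,0,0,0.2]]
  ]
}}

```text
time_s: 3.53
ee_pos: [0.4366, 0.1021, 0.0563]
ee_rot: [0.0, 0.999, 0.053, -0.0]
force: [0.3, -0.3, 0.3]
width: 0.0509
gripper_force: 0.0
```

```bash
python3 - <<'E'
from h import *
import cv2
s=r.snapshot("side")[:,:,::-1]
cv2.imwrite("pics/c3.png",cv2.resize(s[260:370,240:380],None,fx=5,fy=5))
go([.437,.1014,.056])
E
```

```text
t 3.58 pos [0.437  0.1021 0.0566] yaw 6.09 F [-0.5 -0.6 -0.8] w 0.0511 g 0.0
tool shift cm [-0.    0.07  0.06]
```

View pics/c3.png

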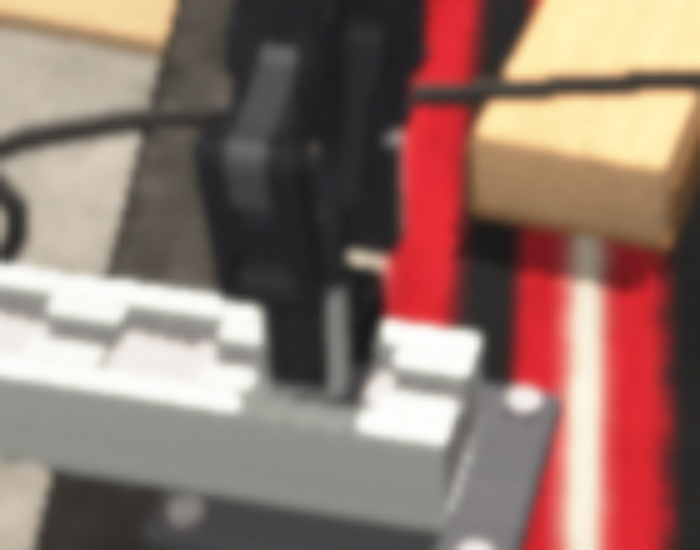

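The near finger covers the cap and stands clear above the tube, centred on the first hole. Closing on the cap.

Emit:
{"name": "move_arm", "arguments": {
  "motion": [
    [[0,0,0,0,-1],[0,0,0,0,-1],[0,0,0,0,-1],[0,0,0,0,-1],[0,0,0,0,-1],[0,0,0,0,-1],[0,0,0,0,-1],[0,0,0,0,-1]]
  ]
}}

```text
time_s: 4.25
ee_pos: [0.4371, 0.1018, 0.0565]
ee_rot: [0.0, 0.999, 0.053, 0.0]
force: [0.8, -1.7, 1.1]
width: 0.0203
gripper_force: 62.9
```

Emit:
{"name": "move_arm", "arguments": {
  "motion": [
    [[0,0,0.2,0,-1],[0,0,0.2,0,-1],[0,0,0.2,0,-1],[0,0,0.2,0,-1],[0,0,0,0,-1],[0,0,0,0,-1],[0,0,0,0,-1],[0,0,0,0,-1]]
  ]
}}

```text
time_s: 4.92
ee_pos: [0.437, 0.1019, 0.0485]
ee_rot: [0.0, 0.999, 0.053, 0.0]
force: [1.6, -1.7, 4.7]
width: 0.0201
gripper_force: 63.1
```

```bash
python3 - <<'E'
from h import *
go([.437,.1014,.056])
E
```

```text
t 4.92 pos [0.437  0.1019 0.0485] yaw 6.09 F [ 1.6 -1.7  4.7] w 0.0201 g 63.1
tool shift cm [-0.    0.05 -0.75]
```

Gripped, with the button pressed 8 mm and a spring force of about 4 N. Sliding out 50 mm.

Emit:
{"name": "move_arm", "arguments": {
  "motion": [
    [[0.4,0,0,0,-1],[0.6,0,0,0,-1],[0.6,0,0,0,-1],[0.6,0,0,0,-1],[0.6,0,0,0,-1],[0.6,0,0,0,-1],[0.6,0,0,0,-1],[0.6,0,0,0,-1]]
  ]
}}

```text
time_s: 5.58
ee_pos: [0.4818, 0.1067, 0.0481]
ee_rot: [0.0, 0.999, 0.053, -0.001]
force: [-1.9, -3.4, 5.9]
width: 0.0204
gripper_force: 63.4
```

Emit:
{"name": "move_arm", "arguments": {
  "motion": [
    [[0.4,0,0,0,-1],[0,0,0,0,-1],[0,0,0,0,-1],[0,0,0,0,-1],[0,0,0,0,-1],[0,0,0,0,-1],[0,0,0,0,-1],[0,0,0,0,-1]]
  ]
}}

```text
time_s: 6.25
ee_pos: [0.4864, 0.1072, 0.0484]
ee_rot: [0.0, 0.999, 0.053, 0.0]
force: [2.1, -3.7, 4.1]
width: 0.0198
gripper_force: 63.1
```

```bash
python3 - <<'E'
from h import *
import cv2
t=r.snapshot("top")[:,:,::-1]
im=np.zeros((560,640,3),np.uint8);im[:,:320]=cv2.resize(cv2.imread("pics/top0.png")[130:270,190:270],None,fx=4,fy=4,interpolation=2);im[:,320:]=cv2.resize(t[130:270,190:270],None,fx=4,fy=4,interpolation=2)
cv2.imwrite("pics/c4.png",im)
go([.437,.1019,.0485])
E
```

```text
t 6.3 pos [0.4864 0.1072 0.0484] yaw 6.08 F [ 1.4 -3.6  4. ] w 0.02 g 63.1
tool shift cm [-4.97 -0.   -0.02]
```

View pics/c4.png

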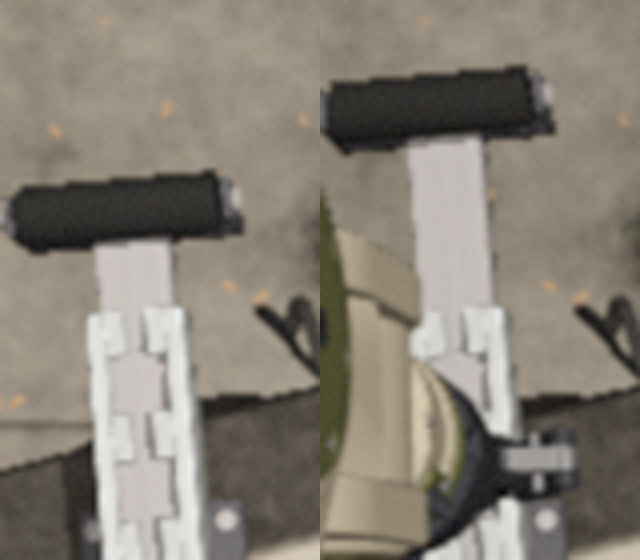

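The roller moved about 26 px, which is roughly 50 mm, and the tube followed the grip. Releasing and rising.

Emit:
{"name": "move_arm", "arguments": {
  "motion": [
    [[0,0,-0.3,0,-1],[0,0,-0.3,0,-1],[0,0,0,0,0.2],[0,0,0,0,0.2],[0,0,0,0,0.2],[0,0,0,0,0.2],[0,0,0,0,0.2],[0,0,0,0,0.2]]
  ]
}}

```text
time_s: 6.97
ee_pos: [0.4859, 0.1075, 0.054]
ee_rot: [-0.0, 0.999, 0.053, -0.0]
force: [0.4, 0.1, -0.2]
width: 0.0516
gripper_force: 0.0
```

Emit:
{"name": "move_arm", "arguments": {
  "motion": [
    [[0,0,-1.0,0,0.2],[0,0,-2.0,0,0.2],[0,0,-2.0,0,0.2],[-2.0,0,-2.0,0,0.2],[-2.0,2.0,-2.0,0,0.2],[0,4.0,-2.0,0,0.2],[0,4.0,0,0,0.2],[0,4.0,0,0,0.2]]
  ]
}}

```text
time_s: 7.63
ee_pos: [0.462, -0.0346, 0.1656]
ee_rot: [0.001, 0.999, 0.054, 0.002]
force: [-0.3, 0.6, -0.8]
width: 0.0516
gripper_force: 0.0
```

```bash
python3 - <<'E'
from h import *
import cv2
t=r.snapshot("top")[:,:,::-1];s=r.snapshot("side")[:,:,::-1]
im=np.zeros((560,800,3),np.uint8)
im[:,:320]=cv2.resize(t[170:310,190:270],None,fx=4,fy=4,interpolation=2);im[:400,320:]=cv2.resize(s[280:380,240:360],None,fx=4,fy=4,interpolation=2)
cv2.imwrite("pics/c5.png",im)
for z in(.061,.07):print(px("side",[.4864,.107,z]),px("top",[.4864,.107,z]))
go([.437,.1019,.0485])
E
```

```text
[271.41422941 316.66788673] [224.694128   251.54592289]
[270.94260498 311.45081562] [223.73733953 251.13889108]
t 7.73 pos [ 0.4626 -0.0384  0.1644] yaw 5.69 F [-0.5 -0.1 -1.1] w 0.0511 g 0.0
tool shift cm [ -1.2  -14.24  11.55]
```

View pics/c5.png

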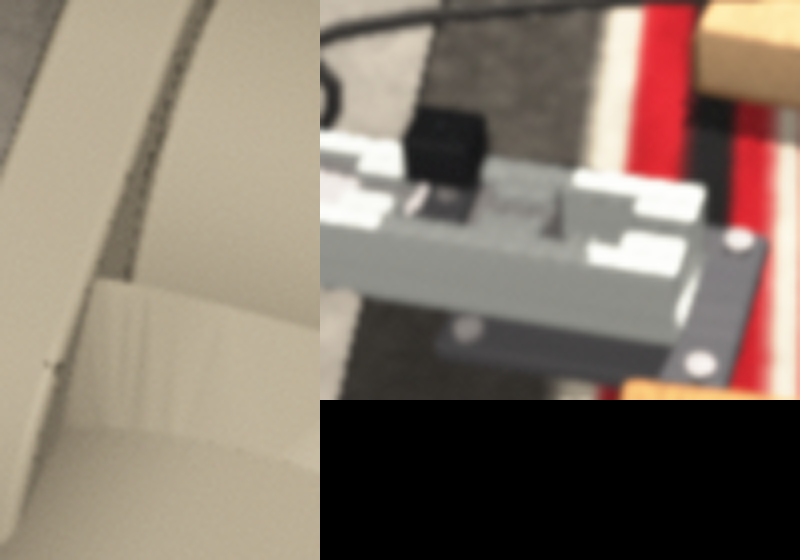

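The cap's top face is at about (272,311) in the side view. Fully up at 50 mm out predicts (271,311), and still pressed predicts row 317, so the button has popped up in the next hole.

```bash
python3 -c "
from bench import r
print(r.sign_off())"
```

```text
the job is handed in; nothing more can be done
None
```

I lengthened the roller arm by one hole: its tube moved out about 50 mm and its button is up in the next hole. I never touched the plate arm, the gripper is clear, and I handed the job in at about 8 s (the hand-in returned no verdict).

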